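# Stroke the dimmer bar of a vanity console up to full

## Robot

A 6-joint arm with a two-finger parallel gripper is mounted at the origin on the work surface. World frame = base frame: x ahead of the robot, y to its left, z up, the work surface at z = 0. Lengths are in m, angles in rad, forces in N, time in s.
With the tool pointing down it reaches from about 0.375 to 0.975 m from the base axis. Payload 3.8 kg.
Tool frame: the origin (TCP) lies between the finger pads, 19 mm behind the fingertips; this is the grasp point; z points along the fingers, y is the line along which they close (so a half turn about z gives the same grasp; the last joint's range is limited). The gripper opens to 88 mm and grips with 3 to 60 N. Pads are 18 mm wide; open, the fingers measure 123 mm over their backs; the gripper's body (75 mm by 187 mm) begins 45 mm behind the grasp point.
Start: joints at [1.08, 0.264, 1.604, -0, 1.274, -0.037], TCP at [0.296, 0.607, 0.257] pointing down, gripper open.
Joint ranges: [-2.63, 2.63], [-0.94, 2.18], [0.31, 2.57], [-1.31, 4.45], [0, 2.66], [-2.55, 2.55]. Speed limits (rad/s): [2.57, 2.57, 3.14, 3.14, 3.14, 3.14].

## Interface

Orientations are given as a rotation vector (axis times angle).
In Python, from plant import r gives the robot as it stands.
- The arm moves only by the shell command python3 -m crank 'ROWS'. ROWS is JSON, a list of rows, each a list of 5 numbers: the gripper command: -1 is fully open, 1 is shut, values between are in proportion, then the shift along the tool's x, y, z in units of 40 mm (1.0 is 40 mm), then the turn about the tool's z in rad. A call has 1 to 20 rows; each row is the pose to reach, as a shift and turn from the pose commanded when the call began, along the tool's axes at that moment; what a row does not reach only later rows make up. A row lasts 1/10 s, in which the tool goes at most 50 mm and 8.59 degrees, less where a joint would pass 70% of its speed; a pose out of reach is approached as far as the arm can. A call with a gripper value outside its range is refused whole. The fingers move at their own pace and stop on an object; the grip force is fixed at half the most. Time passes only in rows, so rows that repeat a pose let the fingers close. It gives the time, the measured TCP pose, the force, the opening and the grip force at its end, in the units of the state.
- r.get_state(): the state, without advancing time (a new reading comes with each control period).
- r.get_image(name): name is "side" or "top"; returns the picture (384x512x3 uint8, red, green, blue); there is no depth.
- r.calibration(name): a dict with "camera_matrix" (3x3 intrinsics, pixels), "distortion" ([k1, k2, p1, p2, k3] as OpenCV has them; the pictures are not rectified), "eye" and "attitude" of the camera in the world. Camera axes: x right, y down, z forward; pixel columns grow to the right and rows downward; lengths in m; the calibration is good to about 2 mm. A picture is of the moment at which its call begins. calibration takes no time and is no camera call.
- r.close_job(): hands the job in; it is judged then, once.
The state is a dict: "time": time; "joints": joint angles; "qvel": joint speeds; "effort": joint torques, N m; "ee_pos": TCP position; "eef_rot": TCP orientation; "contact_force": force on the tool from outside, world axes, zero at the start; "moment": the same for the moment, N m; "width": finger opening in m; "finger_force": force on a finger pad.
Only numpy, scipy, OpenCV 4.12 (cv2) and the standard library are available. Lean on these libraries where they do the work, as an engineer would, in place of code of your own. Each camera call takes 0.05 s, during which the arm holds its last target. There are 200 camera calls.

## Task

The mirror light is dimmed with the white springy bar in the middle of the dark vanity tray, marked with a row of dashes that grow from small to large. With closed fingers touch the bar first at its smallest dash, stroke gently along the row to the largest dash without leaving the bar or pressing it down to its stop, and finish there, holding your fingertips lightly pressed on the bar at the largest dash. Leave the tray and the toiletries on and beside it where they stand; nothing is to be picked up.

Things in the scene. Friction and masses are not known exactly. Their poses are not given: they have to be found in the camera images.
- console: loose flat dark-wood tray, 300 x 200 mm, 1.8 kg, floor 10 mm thick, rim 18 mm high. Along its middle an aluminium channel, 256 x 50 mm, top at 18 mm, carries the white spring bar: 240 mm along the tray's x, 36 mm wide, flat top 38 mm above the counter at rest. Origin: centre of the underside; x along the bar from smallest to largest dash, z up. It lies at any yaw
- bar (a joint): how far the bar is pressed down, m: 0 at rest, 0.008 at its stop. It moves straight down as a whole wherever it is touched. It gives from about 0.4 N, needs about 2.5 N for 4 mm, and about 4.5 N at the stop; it springs back when released
- mark_small (a point): middle of the smallest dash, at the bar's rest height (38 mm above the counter), 88 mm from the bar's middle and 32 mm from the bar's end; it does not go down with the bar. Axes as the console's
- mark_mid (a point): middle of the fifth dash, the bar's middle, at the bar's rest height. The nine black dashes lie across the bar, flat, 22 mm apart, each 9 mm wide, growing from 5 to 29 mm in length; axes as the console's
- mark_large (a point): middle of the largest dash, at the bar's rest height, 88 mm from the bar's middle and 32 mm from the bar's other end; axes as the console's
- soap: loose white bar of soap on the tray floor, 68 x 42 x 22 mm; origin at the centre of its underside. The four toiletries on the tray stand about 65 mm to the sides of the bar's middle line, their nearest faces at least 38 mm from that line
- mini: loose small pale bottle with black cap standing on the tray, 28 mm across, 55 mm high; origin at the centre of its underside
- jar: loose small white jar with steel lid on the tray, 38 mm across, 38 mm high; origin at the centre of its underside
- kit: loose flat black box on the tray, 66 x 42 x 18 mm; origin at the centre of its underside
- tumbler: loose glass tumbler on the counter at the robot's right, 68 mm across, 95 mm high; origin at the centre of its underside
- mug: loose white mug on the counter at the robot's right, 76 mm across, 90 mm high; origin at the centre of its underside
- lotion: loose white bottle on the counter at the right, 56 mm across, 130 mm high; origin at the centre of its underside

How it is judged:
On the way, in this order (a step that is already met when the one before it is completed fails the run):
1. the fingertips press the bar lightly at the smallest dash (TCP within 22 mm of it along the bar, 18 mm across; bar down 0.6 to 7.4 mm) (x of the grasp point in the frame of mark_mid between -0.11 and -0.066 m and y of the grasp point in the frame of mark_mid between -0.018 and 0.018 m and value of joint bar between 0.0006 and 0.0074 m and contact force between the fingers and console above 0.15 N), for 0.1 s.
2. still pressing, they pass the third dash (x of the grasp point in the frame of mark_mid between -0.055 and -0.033 m and y of the grasp point in the frame of mark_mid between -0.018 and 0.018 m and value of joint bar between 0.0006 and 0.0074 m and contact force between the fingers and console above 0.15 N).
3. still pressing, they pass the fifth dash (x of the grasp point in the frame of mark_mid between -0.011 and 0.011 m and y of the grasp point in the frame of mark_mid between -0.018 and 0.018 m and value of joint bar between 0.0006 and 0.0074 m and contact force between the fingers and console above 0.15 N).
4. still pressing, they pass the seventh dash (x of the grasp point in the frame of mark_mid between 0.033 and 0.055 m and y of the grasp point in the frame of mark_mid between -0.018 and 0.018 m and value of joint bar between 0.0006 and 0.0074 m and contact force between the fingers and console above 0.15 N).
5. still pressing, they reach the largest dash (x of the grasp point in the frame of mark_mid between 0.066 and 0.11 m and y of the grasp point in the frame of mark_mid between -0.018 and 0.018 m and value of joint bar between 0.0006 and 0.0074 m and contact force between the fingers and console above 0.15 N), for 0.2 s.
At the end, for the whole second after the job is handed in: The fingertips still press the bar at the largest dash (TCP within 22 mm of it along the bar and 18 mm across, bar down 0.6 to 7.4 mm, finger contact felt); the tray lies flat and at rest within 12 mm of its start, the toiletries on it within 15 mm and those around it within 20 mm of theirs (all of step 5 and angle between console's own z axis and vertical below 0.03 rad and linear speed of console below 0.02 m/s and distance of each of mark_small, mark_large from where it was at the start of the episode below 0.012 m and distance of each of soap, mini, jar, kit from where it was at the start of the episode below 0.015 m and distance of each of tumbler, mug, lotion from where it was at the start of the episode below 0.02 m); the arm keeps its last pose, push and grip.
It fails at once if the bar is pressed down to its stop (more than 7.6 mm of its 8 mm) (value of joint bar above 0.0076 m).
It fails at once if fingertips over the bar between the end dashes, less than about 20 mm up, without touching it (x of the grasp point in the frame of mark_mid between -0.06 and 0.06 m and y of the grasp point in the frame of mark_mid between -0.018 and 0.018 m and z of the grasp point in the frame of mark_mid between 0 and 0.04 m and value of joint bar below 0.0001 m).
It fails at once if the console is shifted or turned over 12 mm, or lifted (distance of any of mark_small, mark_large from where it was at the start of the episode above 0.012 m or height (world z) of console above 0.006 m).
It fails at once if one of the toiletries on the tray is displaced more than 15 mm, lifted or tipped (distance of any of soap, mini, jar, kit from where it was at the start of the episode above 0.015 m or height (world z) of any of soap, mini, jar, kit above 0.018 m or angle between any of soap, mini, jar, kit's own z axis and vertical above 0.4 rad).
It fails at once if the tumbler, mug or lotion bottle is displaced more than 20 mm, lifted or tipped (distance of any of tumbler, mug, lotion from where it was at the start of the episode above 0.02 m or height (world z) of any of tumbler, mug, lotion above 0.01 m or angle between any of tumbler, mug, lotion's own z axis and vertical above 0.4 rad).
It also fails if it takes over 42 s, if anything falls off the work surface, if the arm or the gripper's body presses on something with over 40 N, if the wrist force passes 120 N, or if a joint passes its speed limit or range.

## Working session

There is one attempt and no reset: what is moved stays moved. The work goes in short steps, Python scripts to look and compute and a shell command to move; the robot and the scene stay as the last step left them, time stands still between calls to the robot, and variables do not carry over. Pictures are saved under pics/ and viewed, at most 10 in all, crops included, and the job is handed in when it is done.

```bash
ls; mkdir -p pics
python3 - <<'E'
from plant import r
import cv2
for n in("top","side"):
    im=r.get_image(n); cv2.imwrite(f"pics/{n}0.png",im[:,:,::-1])
    c=r.calibration(n); print(n,c)
s=r.get_state(); print(s)
E
```

```text
pics
top {'camera_matrix': array([[354.60850236,   0.        , 258.62658676],
       [  0.        , 354.60850236, 193.20512295],
       [  0.        ,   0.        ,   1.        ]]), 'distortion': array([-0.10374923,  0.        ,  0.        ,  0.        ,  0.        ]), 'eye': array([ 0.42339862, -0.14281969,  0.81969711]), 'attitude': array([-2.1166112 ,  2.15055819, -0.22430754])}
side {'camera_matrix': array([[413.27292771,   0.        , 252.80200682],
       [  0.        , 413.27292771, 194.45038283],
       [  0.        ,   0.        ,   1.        ]]), 'distortion': array([-0.08451148,  0.        ,  0.        ,  0.        ,  0.        ]), 'eye': array([0.41848097, 0.62596385, 0.63331666]), 'attitude': array([-0.20777765,  2.72442077, -1.39510108])}
{'time': 0.1, 'joints': array([ 1.08008497e+00,  2.64702420e-01,  1.60525531e+00, -2.45644846e-05,
        1.27372159e+00, -3.69350912e-02]), 'qvel': array([ 6.35586067e-05, -2.62929855e-03, -2.14998574e-03,  7.29525328e-05,
        1.98161371e-03,  2.26412984e-04]), 'effort': array([-6.55591048e-04, -5.03619969e+01, -3.58070183e+01,  7.29094609e-02,
        2.35024863e-02, -4.88746230e-05]), 'ee_pos': array([0.29563133, 0.60612534, 0.25618625]), 'eef_rot': array([-0.70656158, -3.06057001,  0.0031734 ]), 'contact_force': array([4.22222203e-01, 2.69463151e-01, 1.59207057e-04]), 'moment': array([-0.03690904,  0.00397956,  0.0055993 ]), 'finger_force': 0.0, 'width': 0.08829581276324079}
```

View pics/top0.png

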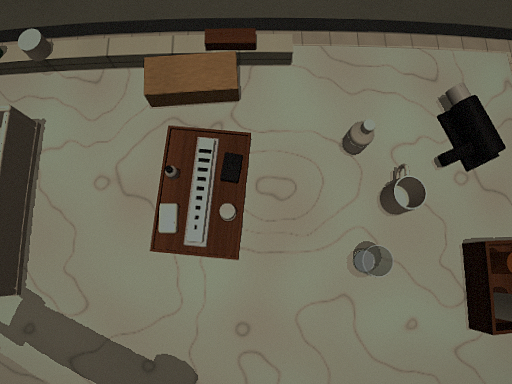

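View pics/side0.png

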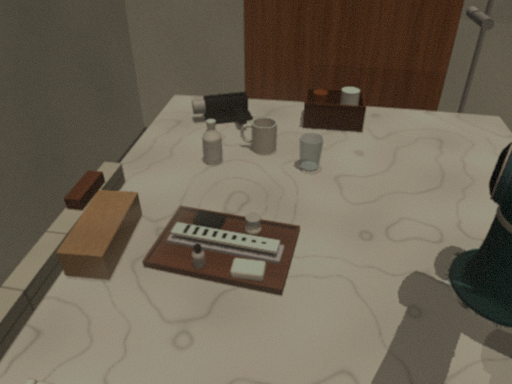

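The top view shows the bar running from about (206,138) to (195,244), with the largest dash at the top (~(205,151)) and the smallest at the bottom (~(196,236)). The side view agrees, with the large dashes at the left (~(178,231)). I'll enlarge both.

Run:
```python
import cv2
a=cv2.imread("pics/top0.png")[120:265,145:260]; a=cv2.resize(a,None,fx=4,fy=4,interpolation=cv2.INTER_CUBIC); cv2.imwrite("pics/topc.png",a)
a=cv2.imread("pics/side0.png")[205:290,145:305]; a=cv2.resize(a,None,fx=5,fy=5,interpolation=cv2.INTER_CUBIC); cv2.imwrite("pics/sidec.png",a)
```

```text
(no output)
```

View pics/topc.png

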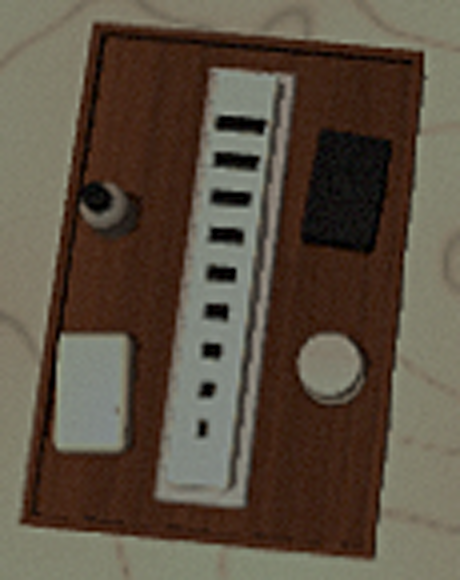

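View pics/sidec.png

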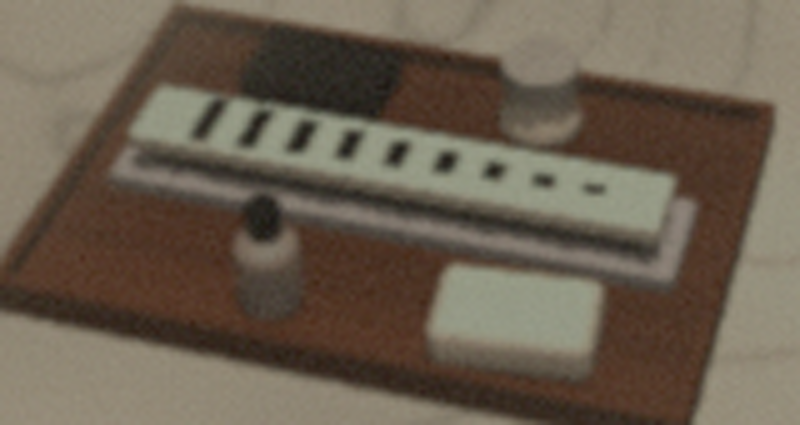

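Topc (4×): dash centres from the largest (241,124) to the smallest (202,429). Sidec (5×): from (208,119) to (595,189). Next I triangulate these against the z = 38 mm plane.

```bash
cat > h.py <<'E'
import numpy as np,cv2
from scipy.spatial.transform import Rotation as R
from plant import r
def cast(name,px,z):
    c=r.calibration(name)
    u=cv2.undistortPoints(np.array(px,float).reshape(-1,1,2),c["camera_matrix"],c["distortion"]).reshape(-1,2)
    d=R.from_rotvec(c["attitude"]).apply(np.c_[u,np.ones(len(u))]); e=c["eye"]
    return e+d*((z-e[2])/d[:,2])[:,None]
E
python3 - <<'E'
from h import *
T=np.array([(241,124),(237,160),(231,198),(226,235),(222,273),(217,311),(212,351),(207,390),(202,429)])[::-1]
S=np.array([(208,119),(256,128),(302,136),(349,144),(397,153),(446,162),(494,171),(543,181),(595,189)])[::-1]
t=(np.arange(9)-4)*.022
res=[]
for n,P,f,o in(("top",T,4,(145,120)),("side",S,5,(145,205))):
    W=cast(n,(P+.5)/f-.5+o,.038)[:,:2]
    a=np.polyfit(t,W,1); res.append(a)
    print(n,"mid",a[1],"scale",np.hypot(*a[0]),"yaw",np.arctan2(a[0][1],a[0][0]),"resid",np.abs(W-(t[:,None]*a[0]+a[1])).max())
# tray corners from the top crop, rim height
C=(np.array([(97,24),(424,52),(375,557),(22,522)])+.5)/4-.5+(145,120)
W=cast("top",C,.018)[:,:2]; print("corners",W.round(4),"mid",W.mean(0),np.linalg.norm(W-np.roll(W,1,0),axis=1))
s=r.get_state(); M=R.from_rotvec(s["eef_rot"]).as_matrix(); print(M.round(3),s["ee_pos"])
a=(res[0]+res[1])/2; u=a[0]/np.hypot(*a[0]); yaw=np.arctan2(u[1],u[0])
for k in(-.088,0,.088): print(k,a[1]+k*u)
ty=np.arctan2(M[1,1],M[0,1]); d=(yaw-ty+np.pi/2)%np.pi-np.pi/2; print("world turn tool y->bar",d)
sm=a[1]-.088*u
D=np.r_[sm,.12]-s["ee_pos"]; print("tool shift to above small, z.12 (units)",M.T@D/.04)
E
```

```text
top mid [ 0.58490707 -0.0305434 ] scale 1.0016853402194101 yaw -0.11200289369905125 resid 0.0003948739540903731
side mid [ 0.58629205 -0.03157764] scale 1.0018692253127106 yaw -0.11235304062718462 resid 0.0006266909245228082
corners [[ 0.7429  0.05  ]
 [ 0.7221 -0.1461]
 [ 0.4264 -0.1147]
 [ 0.448   0.0836]] mid [ 0.58485148 -0.03182041] [0.29673041 0.19716001 0.29727769 0.1995048 ]
[[-0.899  0.438 -0.001]
 [ 0.438  0.899 -0.002]
 [ 0.    -0.002 -1.   ]] [0.29563133 0.60612534 0.25618625]
-0.088 [ 0.49815267 -0.02120955]
0 [ 0.58559956 -0.03106052]
0.088 [ 0.67304645 -0.04091149]
world turn tool y->bar -1.229205314889856
tool shift to above small, z.12 (units) [-11.42574882 -11.86969515   3.4288128 ]
```

```bash
python3 -m crank '[[1,-3,-3,0,0.3],[1,-6,-6,0.5,0.6],[1,-11.43,-11.87,2,1.23],[1,-11.43,-11.87,2,1.23],[1,-11.43,-11.87,2,1.23],[1,-11.43,-11.87,2,1.23],[1,-11.43,-11.87,2.6,1.23],[1,-11.43,-11.87,2.6,1.23],[1,-11.43,-11.87,2.6,1.23],[1,-11.43,-11.87,2.6,1.23],[1,-11.43,-11.87,2.6,1.23],[1,-11.43,-11.87,2.6,1.23],[1,-11.43,-11.87,2.6,1.23],[1,-11.43,-11.87,2.6,1.23],[1,-11.43,-11.87,2.6,1.23],[1,-11.43,-11.87,2.6,1.23],[1,-11.43,-11.87,2.6,1.23],[1,-11.43,-11.87,2.6,1.23],[1,-11.43,-11.87,2.6,1.23],[1,-11.43,-11.87,2.6,1.23]]'
cat > loc.py <<'E'
from h import *
mid=np.array([.5856,-.0311]);yaw=-.1122
s=r.get_state();M=R.from_rotvec(s["eef_rot"]).as_matrix()
B=R.from_euler('z',yaw).as_matrix()
p=B.T@(s["ee_pos"]-np.r_[mid,.038])
print("t",round(s["time"],2),"bar frame mm",(p*1e3).round(2),"F bar",(B.T@s["contact_force"]).round(2),"w",round(s["width"],4))
print("tool axes in bar frame\n",(B.T@M).round(4))
E
python3 - <<'E'
import loc
from h import *
B,M,p=loc.B,loc.M,loc.p
print("to small, 30mm above touch:",M.T@B@(np.array([-.089,0,.049])-p)/.04)
cv2.imwrite("pics/top1.png",r.get_image("top")[:,:,::-1])
E
```

```text
time: 2.1
ee_pos: [0.4987, -0.0197, 0.1536]
eef_rot: [2.342, 2.094, 0.001]
contact_force: [0.6, -0.2, -0.3]
width: 0.0002
finger_force: 0.0
t 2.1 bar frame mm [-87.63   1.56 115.65] F bar [ 0.6  -0.14 -0.34] w 0.0002
tool axes in bar frame
 [[-6.e-04  1.e+00  5.e-04]
 [ 1.e+00  6.e-04  0.e+00]
 [ 0.e+00  5.e-04 -1.e+00]]
to small, 30mm above touch: [-0.03906449 -0.03493541  1.66622481]
```

```bash
python3 -m crank '[[1,-0.04,-0.03,0.7,0],[1,-0.04,-0.03,1.4,0],[1,-0.04,-0.03,2.0,0],[1,-0.04,-0.03,2.1,0],[1,-0.04,-0.03,2.1,0],[1,-0.04,-0.03,2.1,0]]'
python3 - <<'E'
import loc
from h import *
print(cv2.imwrite("pics/side1.png",cv2.resize(r.get_image("side")[195:300,135:315,::-1],None,fx=4,fy=4,interpolation=cv2.INTER_CUBIC)))
E
```

```text
time: 2.75
ee_pos: [0.4983, -0.022, 0.0706]
eef_rot: [2.342, 2.092, 0.002]
contact_force: [0.2, -0.2, 0.2]
width: 0.0006
finger_force: 0.0
t 2.75 bar frame mm [-87.73  -0.69  32.58] F bar [ 0.22 -0.14  0.2 ] w 0.0006
tool axes in bar frame
 [[ 7.0e-04  1.0e+00  1.8e-03]
 [ 1.0e+00 -7.0e-04  0.0e+00]
 [ 1.0e-04  1.8e-03 -1.0e+00]]
True
```

View pics/side1.png

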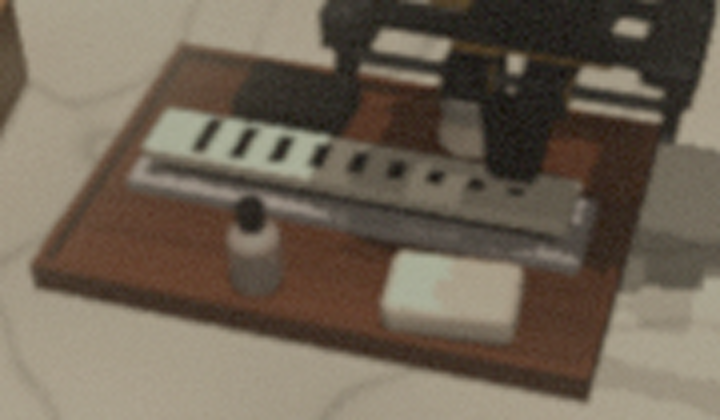

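The closed fingers, around (515,170) in the crop, hover just above the smallest dash at (517,190). Lower gently.

```bash
python3 -m crank '[[1,0,0,0.1,0],[1,0,0,0.2,0],[1,0,0,0.3,0],[1,0,0,0.35,0],[1,0,0,0.4,0],[1,0,0,0.4,0],[1,0,0,0.4,0]]'; python3 loc.py
```

```text
time: 3.5
ee_pos: [0.4973, -0.022, 0.0535]
eef_rot: [-2.343, -2.092, 0.0]
contact_force: [-1.0, 0.1, 2.8]
width: 0.0006
finger_force: 1.1
t 3.5 bar frame mm [-88.78  -0.81  15.49] F bar [-0.98  0.01  2.83] w 0.0006
tool axes in bar frame
 [[ 8.e-04  1.e+00 -2.e-04]
 [ 1.e+00 -8.e-04 -0.e+00]
 [-0.e+00 -2.e-04 -1.e+00]]
```

```bash
python3 -m crank '[[1,0,0.1,0,0],[1,0,0.25,0,0],[1,0.01,0.4,0,0],[1,0.01,0.55,0,0],[1,0.01,0.7,0,0],[1,0.01,0.85,0,0],[1,0.02,1.0,0,0],[1,0.02,1.1,0,0],[1,0.02,1.1,0,0]]'; python3 loc.py
```

```text
time: 4.4
ee_pos: [0.5424, -0.0263, 0.0537]
eef_rot: [2.342, 2.092, 0.002]
contact_force: [1.0, -0.8, 2.9]
width: 0.0006
finger_force: 1.1
t 4.4 bar frame mm [-4.348e+01 -2.000e-02  1.567e+01] F bar [ 1.13 -0.71  2.89] w 0.0006
tool axes in bar frame
 [[ 9.0e-04  1.0e+00  1.8e-03]
 [ 1.0e+00 -9.0e-04  0.0e+00]
 [ 0.0e+00  1.8e-03 -1.0e+00]]
```

Height and force are steady. Continue to the largest dash (131.5 mm = 3.28 units).

```bash
python3 -m crank '[[1,0,0.1,0,0],[1,0,0.25,0,0],[1,0,0.4,0,0],[1,0,0.6,0,0],[1,0,0.8,0,0],[1,0,1.0,0,0],[1,0,1.2,0,0],[1,0,1.4,0,0],[1,0,1.5,0,0],[1,0,1.5,0,0]]'; python3 loc.py
```

```text
time: 5.4
ee_pos: [0.6022, -0.033, 0.0537]
eef_rot: [2.342, 2.091, 0.002]
contact_force: [1.1, -0.8, 2.2]
width: 0.0004
finger_force: 1.1
t 5.4 bar frame mm [16.7  -0.07 15.67] F bar [ 1.21 -0.62  2.19] w 0.0004
tool axes in bar frame
 [[ 8.0e-04  1.0e+00  2.1e-03]
 [ 1.0e+00 -8.0e-04  0.0e+00]
 [ 0.0e+00  2.1e-03 -1.0e+00]]
```

```bash
python3 -m crank '[[1,0,0.1,0,0],[1,0,0.25,0,0],[1,0,0.4,0,0],[1,0,0.6,0,0],[1,0,0.8,0,0],[1,0,1.0,0,0],[1,0,1.2,0,0],[1,0,1.4,0,0],[1,0,1.6,0,0],[1,0,1.7,0,0],[1,0,1.78,0,0],[1,0,1.78,0,0],[1,0,1.78,0,0],[1,0,1.78,0,0],[1,0,1.78,0,0]]'
python3 - <<'E'
import loc
from h import *
cv2.imwrite("pics/side2.png",cv2.resize(r.get_image("side")[195:300,135:315,::-1],None,fx=4,fy=4,interpolation=cv2.INTER_CUBIC))
E
```

```text
time: 6.9
ee_pos: [0.6722, -0.041, 0.0539]
eef_rot: [2.342, 2.092, 0.002]
contact_force: [1.3, -0.7, 2.7]
width: 0.0003
finger_force: 1.0
t 6.9 bar frame mm [87.16 -0.14 15.92] F bar [ 1.39 -0.57  2.72] w 0.0003
tool axes in bar frame
 [[ 8.e-04  1.e+00  2.e-03]
 [ 1.e+00 -8.e-04 -0.e+00]
 [-0.e+00  2.e-03 -1.e+00]]
```

View pics/side2.png

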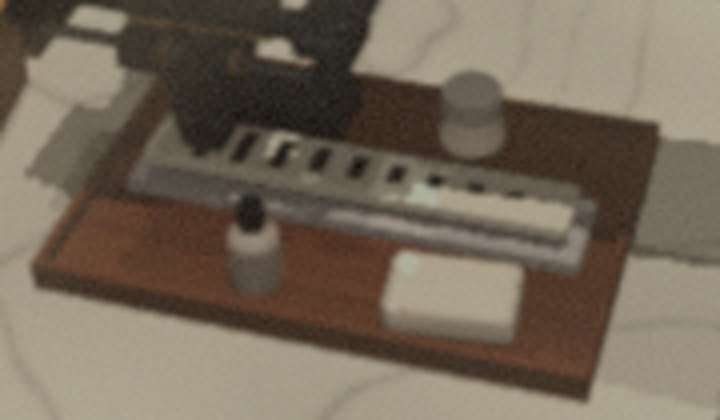

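The fingers rest on the largest dash at about (205,145). The tray corners, (37,285) and (588,398), and the toiletries are where they were before, and the force is steady at about 2.7 N.

```bash
python3 -c "
from plant import r
print(r.close_job())"
```

```text
the job is handed in; nothing more can be done
None
```

I stroked the bar from the smallest dash to the largest and handed the job in with the closed fingertips holding about 2.7 N (bar down roughly 3 mm) at the largest dash; the last picture shows the tray and its toiletries unmoved, and the hand-in gave no verdict.

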